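# Snap the cover onto the conveyor's drive box

### The job

The small open drive box beside the conveyor needs its cover back on. Take the long cover that has two rectangular slots (not the one without slots, nor the short one), set it over the box so that the two white hooks come up through the slots, and press it straight down until both hooks click over it and it lies flat on the box, then let go.

Things in the scene. Friction and masses are not known exactly. Their poses are not given: they have to be found in the camera images.
- cover_centre (a point): Centre of the right cover, 20 mm above its underside; loose, flat on the bench. Grey plate 160 (x) x 90 (y) x 10 mm; on its middle a rib to grip across y: 50 (x) x 16 (y), 30 mm tall, so 40 mm in all. 0.1 kg. Two through slots, 28 to 56 mm from the centre along +x and -x, 36 mm wide in y. z up. Fits either way round. Bystanders: one as big without slots, one 100 mm long.
- drive_box: Fixed open aluminium box with a green circuit board, 150 (x) x 80 (y) x 45 mm high; origin: centre of its underside, on the bench; z up. Two white spring hooks stand on its x axis, tips 86 mm above the bench. Seated, the cover lies on the rim, its centre 65 mm above the bench over the box's centre, long axes parallel (8 mm, 8 degrees off will do to enter). Pressing home takes 10 to 20 N.
- hook_a (a joint): Bend (rad) of the hook at the box's +x end: 0 upright, grows as it bends inwards, at most 0.5. The hook is 14 mm wide (y); its tip, 47 mm from the box's centre, slopes down and out to a barb 61 mm out and 58 mm above the bench. The cover bends it to about 0.1; it springs back to near 0 over the plate's top when clicked.
- hook_b (a joint): The same for the hook at the box's -x end.

How it is judged:
On the way:
1. the cover is pressed down by the robot, so that a hook bends (value of joint any of hook_a, hook_b above 0.04 rad and horizontal distance between cover_centre and drive_box below 0.03 m and contact force between any of the fingers, the arm and cover above 1 N), for 0.02 s.
At the end, for the whole second after the job is handed in: The cover lies flat on the box: its centre 60 to 70 mm above the box's underside (seated 65) and within 15 mm of the box's centre sideways, its long axis within 0.3 rad of the box's, tilted under 0.06 rad; both hooks have sprung back (under 0.08 rad), and the cover is at rest (under 0.02 m/s) (z of cover_centre in the frame of drive_box between 0.06 and 0.07 m and horizontal distance between cover_centre and drive_box below 0.015 m and angle between the x axis of cover_centre and the x axis of drive_box, either way round below 0.3 rad and angle between cover_centre's own z axis and vertical below 0.06 rad and value of joint each of hook_a, hook_b below 0.08 rad and linear speed of cover below 0.02 m/s); the robot touches nothing.
It also fails if it takes over 38 s, if anything falls off the work surface, if the arm or the gripper's body presses on something with over 40 N, if the wrist force passes 120 N, or if a joint passes its speed limit or range.

### The arm

A 7-joint arm with a two-finger parallel gripper is mounted at the origin on the work surface. World frame = base frame: x ahead of the robot, y to its left, z up, the work surface at z = 0. Lengths are in m, angles in rad, forces in N, time in s.
With the tool pointing down it reaches from about 0.4 to 0.875 m from the base axis. Payload 4.4 kg.
Tool frame: the origin (TCP) lies between the finger pads; the fingertips stand 22 mm ahead of it and the grasp point (between the pads) lies 3 mm ahead of it (bot.tip_extent is the distance from the TCP to the fingertips, in m); z points along the fingers, y is the line along which they close (so a half turn about z gives the same grasp; the last joint's range is limited). The gripper opens to 85 mm and grips with 20 to 120 N. Pads are 22 mm wide; open, the fingers measure 114 mm over their backs; the gripper's body (76 mm by 85 mm) begins 54 mm behind the grasp point. The pads swing forward as they close: fully open they stand 13 mm farther back than shut.
Start: joints at [1.046, 0.628, 0.038, 1.517, -0.027, 0.996, -0.02], TCP at [0.288, -0.583, 0.253] pointing down, gripper open.
Joint ranges: [-3.06, 3.06], [-0.37, 2.12], [-1.25, 1.32], [0.18, 2.47], [-1.1, 4.24], [0.23, 1.98], [-2.94, 2.94]. Speed limits (rad/s): [2.57, 2.57, 3.14, 3.14, 3.14, 3.14, 3.14].

### API

Orientations are given as a rotation vector (axis times angle).
In Python, from rig import bot gives the robot as it stands.
- The arm moves only by the tool carry_out, never from a script. Its argument "commands" is a list of rows, each a list of 7 numbers: the shift along the tool's x, y, z in m, then the turn, a rotation vector about the tool's x, y, z in rad, then the finger opening in m, from 0 to 0.0854. A call has 1 to 12 rows; each row is the pose to reach, as a shift and turn from the pose commanded when the call began, along the tool's axes at that moment; what a row does not reach only later rows make up. A row lasts 1/12 s, in which the tool goes at most 41.7 mm and 7.16 degrees, less where a joint would pass 70% of its speed; a pose out of reach is approached as far as the arm can. A call with a gripper value outside its range is refused whole. The fingers move at their own pace and stop on an object; "force" is the grip in N (left out, the last holds). Time passes only in rows, so rows that repeat a pose let the fingers close. It gives the time, the measured TCP pose, the force, the opening and the grip force at its end, in the units of the state.
- bot.get_obs(): the state, without advancing time (a new reading comes with each control period).
- bot.snapshot(name): name is "scene" or "side" or "wrist"; returns (picture, depth): 420x560x3 uint8, red, green, blue; 420x560 float32, m along the optical axis (not along the pixel's ray), 0 where there is no reading.
- bot.camera_params(name): a dict with "fx", "fy", "cx", "cy" (pixels), "R" (3x3) and "t" (3): a world point X has camera coordinates R X + t. Camera axes: x right, y down, z forward; pixel columns grow to the right and rows downward; lengths in m; the calibration is good to about 2 mm. A picture is of the moment at which its call begins: read the wrist's pose just before it. camera_params takes no time and is no camera call; for the wrist camera it gives the pose at the moment of the call.
- bot.hand_in(): hands the job in; it is judged then, once.
The state is a dict: "clock": time; "qpos": joint angles; "qvel": joint speeds; "tau": joint torques, N m; "tcp_pos": TCP position; "ee_rot": TCP orientation; "force": force on the tool from outside, world axes, zero at the start; "wrist_torque": the same for the moment, N m; "grip_width": opening from 0.0 (shut) to 1.0 (fully open); "gripper_force": force on a finger pad.
Only numpy, scipy, OpenCV 4.12 (cv2) and the standard library are available. Lean on these libraries where they do the work, as an engineer would, in place of code of your own. Each camera call takes 0.05 s, during which the arm holds its last target. There are 200 camera calls.

## Working session

There is one attempt and no reset: what is moved stays moved. The work goes in short steps, Python scripts to look and compute and a tool call to move; the robot and the scene stay as the last step left them, time stands still between calls to the robot, and variables do not carry over. Pictures are saved under pics/ and viewed, at most 10 in all, crops included, and the job is handed in when it is done.

Besides the shell and the picture viewer there is one more tool, called as name(argument=value, ...) on one line, values as JSON. carry_out: Moves the arm, as the interface text tells. Its arguments: {"type":"object","properties":{"commands":{"type":"array"},"force":{"type":"number"}},"required":["commands"]}

```bash
mkdir -p pics
cat > h.py <<'E'
import numpy as np, cv2
from rig import bot
def snap(n,f=None):
    p=bot.camera_params(n); im,d=bot.snapshot(n)
    if f: cv2.imwrite('pics/'+f,im[:,:,::-1])
    v,u=np.mgrid[:im.shape[0],:im.shape[1]]
    c=np.stack([(u-p['cx'])/p['fx']*d,(v-p['cy'])/p['fy']*d,d],-1)
    W=(c-p['t'])@p['R']; W[d==0]=np.nan
    return im,W
E
python3 - <<'E'
from h import *
o=bot.get_obs();print(o['tcp_pos'],o['ee_rot'],o['clock'])
im,W=snap('scene','s.png');np.save('s.npy',W)
im2,W2=snap('side','d.png');np.save('d.npy',W2)
cv2.imwrite('pics/both.png',cv2.resize(np.vstack([im,im2])[:,:,::-1],(400*2,600*2))[::1] if 0 else np.vstack([im,im2])[:,:,::-1])
E
```

```text
[ 0.28761683 -0.5822454   0.25240958] [-3.05750929e+00 -7.13962048e-01  7.52169831e-04] 0.0
```

View pics/s.png

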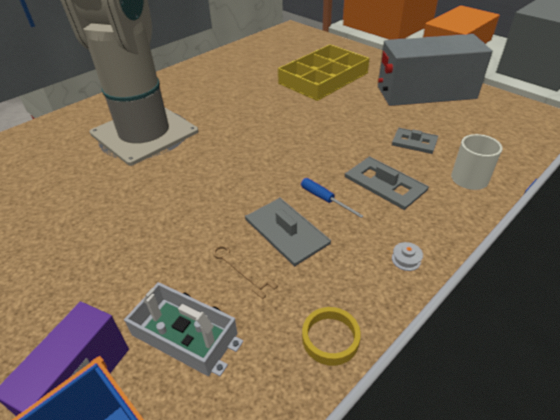

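View pics/d.png

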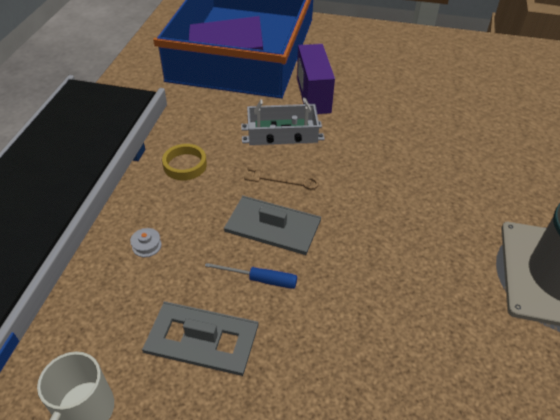

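The slotted long cover is at scene pixel (387,181) and side pixel (202,336). The open box is at scene (182,327) and side (283,124). The no-slot plate lies between them.

Run:
```python
from h import *
for n,cp,bp in (('s',(387,181),(182,327)),('d',(202,336),(283,124))):
    W=np.load(n+'.npy')
    for nm,(u,v),r,lo,hi in (('plate',cp,60,.006,.015),('rib',cp,30,.034,.046),('rim',bp,62,.038,.050),('hooks',bp,62,.065,.1)):
        P=W[v-r:v+r,max(u-r,0):u+r].reshape(-1,3); P=P[(P[:,2]>lo)&(P[:,2]<hi)]
        m=np.median(P,0); P=P[np.linalg.norm(P[:,:2]-m[:2],axis=1)<.11]
        c,s,a=cv2.minAreaRect((P[:,:2]*1000).astype(np.float32))
        if s[0]<s[1]: s=s[::-1]; a+=90
        print(n,nm,len(P),np.round(c),np.round(s),round(a%180,1),'z',np.round(np.median(P[:,2]),4))
        if nm=='hooks':
            k=P[P[:,2]>.076]; y=cv2.kmeans(k[:,:2].astype(np.float32),2,None,(3,50,1e-6),5,cv2.KMEANS_PP_CENTERS)[2];print(y, y.mean(0), np.linalg.norm(y[0]-y[1]), P[:,2].max())
```

```text
s plate 1547 [574. 256.] [163.  96.] 178.7 z 0.0106
s rib 157 [575. 256.] [51. 17.] 179.1 z 0.0398
s rim 1280 [ 566. -286.] [152. 106.] 17.7 z 0.0447
s hooks 252 [ 562. -275.] [117.  15.] 16.9 z 0.0761
[[ 0.6089501 -0.2615738]
 [ 0.5185802 -0.2894052]] [ 0.56376517 -0.2754895 ] 0.09455846 0.08766167669357713
d plate 4201 [573. 257.] [161.  93.] 179.4 z 0.0094
d rib 337 [573. 257.] [50. 18.] 179.1 z 0.0388
d rim 760 [ 564. -330.] [192. 177.] 106.5 z 0.0431
d hooks 1161 [ 536. -387.] [171. 124.] 137.7 z 0.0899
[[ 0.50544846 -0.3820884 ]
 [ 0.6107226  -0.40073407]] [ 0.55808556 -0.39141124] 0.106912605 0.09999372045090746
```

```bash
cat >> h.py <<'E'
from scipy.spatial.transform import Rotation as R
def goal(p,deg):
    "tool down, tool x axis along world yaw deg (mod 180); prints shift & turn in tool axes"
    o=bot.get_obs(); r=R.from_rotvec(o['ee_rot'])
    best=min((r.inv()*R.from_matrix(np.c_[[np.cos(a),np.sin(a),0],[np.sin(a),-np.cos(a),0],[0,0,-1]]) for a in np.radians([deg,deg+180])),key=lambda q:q.magnitude())
    print('tcp',o['tcp_pos'].round(4) if hasattr(o['tcp_pos'],'round') else o['tcp_pos'],'t',o['clock'],'shift',r.inv().apply(np.array(p)-o['tcp_pos']).round(4),'turn',best.as_rotvec().round(4), 'q7',o['qpos'][6])
E
python3 - <<'E'
from h import *
for n in 'sd':
    P=np.load(n+'.npy').reshape(-1,3); P=P[(P[:,2]>.040)&(P[:,2]<.049)]
    a=np.radians(17);e=np.array([[np.cos(a),np.sin(a)],[-np.sin(a),np.cos(a)]])
    L=(P[:,:2]-[.5637,-.2755])@e.T; L=L[(abs(L[:,0])<.09)&(abs(L[:,1])<.055)]*1000
    for k,w in ((0,30),(1,50)):
        q=L[abs(L[:,1-k])<w][:,k]; print(n,k,np.percentile(q,[1,3,97,99]).round(1),len(q))
    c=cv2.minAreaRect(L.astype(np.float32));print(c)
goal([.574,.2565,.2],-1); goal([.574,.2565,.036],-1)
E
```

```text
s 0 [-76.5 -75.7  73.9  74.3] 332
s 1 [-39.6 -39.3  40.7  41. ] 477
((-1.1628799438476562, 0.9901046752929688), (81.77303314208984, 151.66888427734375), 89.76140594482422)
d 0 [-76.3 -76.   73.1  73.3] 89
d 1 [-40.9 -39.4  42.9  43.3] 249
((-1.5886611938476562, -4.999675750732422), (149.95005798339844, 99.5452651977539), 0.14080582559108734)
tcp [ 0.2877 -0.5823  0.2525] t 0.1 shift [ 0.6282 -0.6251  0.0535] turn [-1.700e-03  4.000e-04  4.763e-01] q7 -0.01997826917199696
tcp [ 0.2877 -0.5823  0.2525] t 0.1 shift [ 0.6282 -0.6248  0.2175] turn [-1.700e-03  4.000e-04  4.763e-01] q7 -0.01997826917199696
```

carry_out(commands=[[0.628,-0.625,0.053,0,0,0.476,0.0854],[0.628,-0.625,0.053,0,0,0.476,0.0854],[0.628,-0.625,0.053,0,0,0.476,0.0854],[0.628,-0.625,0.053,0,0,0.476,0.0854],[0.628,-0.625,0.053,0,0,0.476,0.0854],[0.628,-0.625,0.053,0,0,0.476,0.0854],[0.628,-0.625,0.053,0,0,0.476,0.0854],[0.628,-0.625,0.053,0,0,0.476,0.0854],[0.628,-0.625,0.053,0,0,0.476,0.0854],[0.628,-0.625,0.053,0,0,0.476,0.0854],[0.628,-0.625,0.053,0,0,0.476,0.0854],[0.628,-0.625,0.053,0,0,0.476,0.0854]])

```text
clock: 1.1
tcp_pos: [0.4492, -0.1084, 0.2233]
ee_rot: [-3.141, 0.027, 0.0]
force: [1.8, 0.4, 0.7]
grip_width: 1.001
gripper_force: 0.0
```

```bash
python3 -c "
from h import *
goal([.574,.2565,.2],-1)"
```

```text
tcp [ 0.4492 -0.1084  0.2233] t 1.1 shift [ 0.1184 -0.3671  0.0233] turn [-0.0001  0.0002 -0.    ] q7 -1.307671229738048
```

carry_out(commands=[[0.118,-0.367,0.023,0,0,0,0.0854],[0.118,-0.367,0.023,0,0,0,0.0854],[0.118,-0.367,0.023,0,0,0,0.0854],[0.118,-0.367,0.023,0,0,0,0.0854],[0.118,-0.367,0.023,0,0,0,0.0854],[0.118,-0.367,0.023,0,0,0,0.0854],[0.118,-0.367,0.023,0,0,0,0.0854],[0.118,-0.367,0.023,0,0,0,0.0854],[0.118,-0.367,0.023,0,0,0,0.0854],[0.118,-0.367,0.023,0,0,0,0.0854],[0.118,-0.367,0.023,0,0,0,0.0854],[0.118,-0.367,0.023,0,0,0,0.0854]])

```text
clock: 2.1
tcp_pos: [0.5729, 0.2545, 0.1996]
ee_rot: [3.14, -0.025, -0.002]
force: [0.3, -0.2, 0.5]
grip_width: 0.998
gripper_force: 0.0
```

Run:
```python
from h import *
im,W=snap('wrist','w1.png')
for nm,lo,hi in (('plate',.006,.015),('rib',.034,.046)):
    P=W.reshape(-1,3); P=P[(P[:,2]>lo)&(P[:,2]<hi)&(np.linalg.norm(P[:,:2]-[.574,.256],axis=1)<.1)]
    print(nm,len(P),cv2.minAreaRect((P[:,:2]*1000).astype(np.float32)),np.median(P[:,2]))
goal([.574,.2565,.036],-1)
```

```text
plate 14675 ((574.9987182617188, 257.16943359375), (90.26676177978516, 160.53688049316406), 89.3718032836914) 0.010384193550705021
rib 1200 ((575.5291748046875, 257.38800048828125), (15.590188980102539, 49.96892547607422), 89.3487548828125) 0.04013809069198604
tcp [0.573  0.2529 0.1999] t 2.15 shift [ 0.0011 -0.004   0.1639] turn [ 0.0019  0.0012 -0.0006] q7 -1.9392950786998495
```

View pics/w1.png

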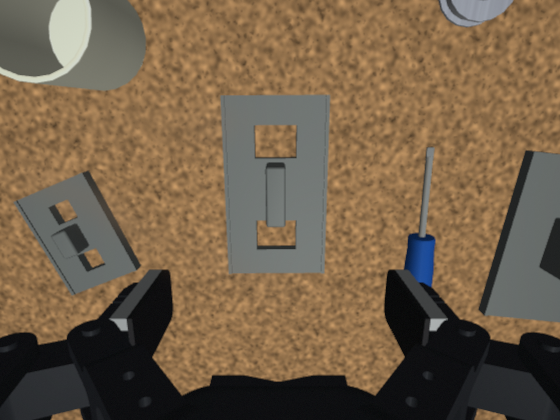

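The wrist image shows the slotted cover with its rib at (276,195). The measured sizes match those given, and the centre is at (0.575, 0.257).

carry_out(commands=[[0.002,-0.002,0.04,0,0,0,0.06],[0.002,-0.002,0.08,0,0,0,0.06],[0.002,-0.002,0.1,0,0,0,0.06],[0.002,-0.002,0.11,0,0,0,0.06],[0.002,-0.002,0.11,0,0,0,0.06],[0.002,-0.002,0.11,0,0,0,0.06]])

```text
clock: 2.65
tcp_pos: [0.5762, 0.2552, 0.0913]
ee_rot: [3.141, -0.03, 0.001]
force: [0.2, -0.5, 0.7]
grip_width: 0.7
gripper_force: 0.0
```

```bash
python3 -c "
from h import *
goal([.575,.257,.036],-.6)"
```

```text
tcp [0.5762 0.2552 0.0913] t 2.65 shift [-0.0013 -0.0018  0.0553] turn [ 0.0003 -0.0008 -0.0085] q7 -1.92035199505129
```

carry_out(commands=[[-0.001,-0.002,0.03,0,0,-0.008,0.06],[-0.001,-0.002,0.048,0,0,-0.008,0.06],[-0.001,-0.002,0.055,0,0,-0.008,0.06],[-0.001,-0.002,0.055,0,0,-0.008,0.06],[-0.001,-0.002,0.055,0,0,-0.008,0.0],[-0.001,-0.002,0.055,0,0,-0.008,0.0],[-0.001,-0.002,0.055,0,0,-0.008,0.0],[-0.001,-0.002,0.055,0,0,-0.008,0.0],[-0.001,-0.002,0.055,0,0,-0.008,0.0],[-0.001,-0.002,0.055,0,0,-0.008,0.0]], force=90)

```text
clock: 3.48
tcp_pos: [0.5756, 0.2587, 0.0372]
ee_rot: [-3.141, 0.015, -0.004]
force: [-0.8, -0.5, 7.8]
grip_width: 0.171
gripper_force: 88.9
```

```bash
python3 -c "
from h import *
goal([.5623,-.2751,.2],17)"
```

```text
tcp [0.5756 0.2587 0.0372] t 3.4833 shift [-0.0079  0.5338 -0.1634] turn [-0.0006 -0.0025 -0.306 ] q7 -1.908827118988955
```

carry_out(commands=[[0,0,-0.03,0,0,0,0],[0,0,-0.07,0,0,0,0],[0,0.03,-0.11,0,0,0,0],[-0.002,0.07,-0.14,0,0,-0.1,0],[-0.004,0.11,-0.145,0,0,-0.2,0],[-0.006,0.15,-0.145,0,0,-0.3,0],[-0.008,0.19,-0.145,0,0,-0.306,0],[-0.008,0.23,-0.145,0,0,-0.306,0],[-0.008,0.27,-0.145,0,0,-0.306,0],[-0.008,0.31,-0.145,0,0,-0.306,0],[-0.008,0.35,-0.145,0,0,-0.306,0],[-0.008,0.39,-0.145,0,0,-0.306,0]])

```text
clock: 4.48
tcp_pos: [0.5625, -0.1322, 0.181]
ee_rot: [3.107, 0.464, 0.001]
force: [0.7, 1.1, -0.4]
grip_width: 0.167
gripper_force: 88.0
```

```bash
python3 -c "
from h import *
print(bot.get_obs()['gripper_force'],bot.get_obs()['grip_width'])
goal([.5623,-.2751,.18],17)"
```

```text
88.02209615707397 0.1671671138444398
tcp [ 0.5625 -0.1322  0.181 ] t 4.4833 shift [-0.042   0.1366  0.001 ] turn [ 0.0003 -0.0005  0.0001] q7 -1.0830384757627436
```

carry_out(commands=[[-0.012,0.04,0,0,0,0,0],[-0.024,0.08,0,0,0,0,0],[-0.034,0.11,0,0,0,0,0],[-0.042,0.13,0,0,0,0,0],[-0.042,0.137,0,0,0,0,0],[-0.042,0.137,0,0,0,0,0],[-0.042,0.137,0,0,0,0,0],[-0.042,0.137,0,0,0,0,0]])

```text
clock: 5.15
tcp_pos: [0.5634, -0.2707, 0.1804]
ee_rot: [-3.104, -0.469, -0.0]
force: [0.3, -0.1, -0.9]
grip_width: 0.164
gripper_force: 88.1
```

Run:
```python
from h import *
goal([.5623,-.2751,.125],17)
Q=[]
for n in ('scene','side','wrist'):
    im,W=snap(n,f'{n}2.png')
    P=W.reshape(-1,3); P=P[(abs(P[:,2]-.155)<.006)&(np.linalg.norm(P[:,:2]-[.562,-.275],axis=1)<.1)]
    if len(P)>50: print(n,len(P),cv2.minAreaRect((P[:,:2]*1000).astype(np.float32)),np.median(P[:,2]))
a=cv2.imread('pics/scene2.png')[150:420,50:410];b=cv2.imread('pics/side2.png')[0:270,120:480]
cv2.imwrite('pics/c2.png',np.hstack([a,b]))
```

```text
tcp [ 0.5634 -0.2707  0.1804] t 5.15 shift [-0.0024  0.004   0.0554] turn [-0.0019 -0.0005  0.0031] q7 -0.8681482252824512
scene 4207 ((561.7182006835938, -270.4913330078125), (161.0496368408203, 91.87661743164062), 16.994449615478516) 0.1538522617742371
side 1610 ((560.8782348632812, -269.7550964355469), (159.84349060058594, 98.373046875), 17.54038429260254) 0.1524292577839768
wrist 36139 ((573.3650512695312, -267.41259765625), (138.1549072265625, 90.65168762207031), 17.146427154541016) 0.15370305311216173
```

View pics/c2.png

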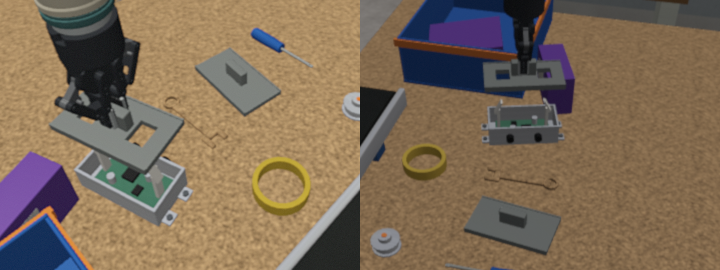

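The cover is held level over the box and about 5 mm off in tool y. I'll correct that and lower it to just above the hooks.

carry_out(commands=[[-0.0005,0.005,0.015,0,0,0,0],[-0.0005,0.005,0.03,0,0,0,0],[-0.0005,0.005,0.04,0,0,0,0],[-0.0005,0.005,0.046,0,0,0,0],[-0.0005,0.005,0.046,0,0,0,0],[-0.0005,0.005,0.046,0,0,0,0],[-0.0005,0.005,0.046,0,0,0,0]])

```text
clock: 5.88
tcp_pos: [0.5644, -0.2784, 0.1351]
ee_rot: [3.106, 0.465, 0.002]
force: [0.9, 1.0, -1.1]
grip_width: 0.168
gripper_force: 88.1
```

Run:
```python
from h import *
goal([.5623,-.2751,.08],17)
for n in ('scene','side'):
    im,W=snap(n,f'{n}3.png')
    P=W.reshape(-1,3); P=P[(abs(P[:,2]-.108)<.007)&(np.linalg.norm(P[:,:2]-[.562,-.275],axis=1)<.1)]
    print(n,len(P),cv2.minAreaRect((P[:,:2]*1000).astype(np.float32)),np.median(P[:,2]))
a=cv2.imread('pics/scene3.png')[230:400,80:280];b=cv2.imread('pics/side3.png')[50:220,180:380]
cv2.imwrite('pics/c3.png',cv2.resize(np.hstack([a,b]),None,fx=2,fy=2))
```

```text
tcp [ 0.5644 -0.2784  0.1351] t 5.8833 shift [-0.0011 -0.0038  0.0551] turn [ 0.0007 -0.0009  0.0003] q7 -0.8625632902956463
scene 4046 ((562.1705322265625, -278.58056640625), (162.0829620361328, 91.39636993408203), 16.905725479125977) 0.10853019288409384
side 1647 ((562.16845703125, -278.1448974609375), (160.4248504638672, 98.93302154541016), 15.971951484680176) 0.1070772218288877
```

View pics/c3.png

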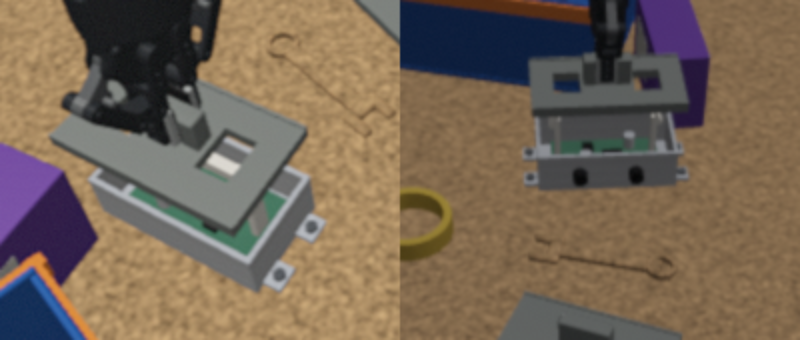

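carry_out(commands=[[0.001,-0.0025,0,0,0,0,0],[0.001,-0.0025,0,0,0,0,0],[0.001,-0.0025,0.007,0,0,0,0],[0.001,-0.0025,0.015,0,0,0,0],[0.001,-0.0025,0.022,0,0,0,0],[0.001,-0.0025,0.028,0,0,0,0],[0.001,-0.0025,0.028,0,0,0,0],[0.001,-0.0025,0.028,0,0,0,0]])

```text
clock: 6.65
tcp_pos: [0.5642, -0.2754, 0.1058]
ee_rot: [-3.106, -0.465, 0.0]
force: [1.7, 0.0, -0.8]
grip_width: 0.168
gripper_force: 88.1
```

Run:
```python
from h import *
goal([.5623,-.2751,.0815],17)
for n in ('scene','side'):
    im,W=snap(n,f'{n}4.png')
    P=W.reshape(-1,3); P=P[(abs(P[:,2]-.080)<.006)&(np.linalg.norm(P[:,:2]-[.562,-.275],axis=1)<.1)]
    print(n,len(P),cv2.minAreaRect((P[:,:2]*1000).astype(np.float32)),np.median(P[:,2]))
a=cv2.imread('pics/scene4.png')[230:400,80:280];b=cv2.imread('pics/side4.png')[50:220,180:380]
cv2.imwrite('pics/c4.png',cv2.resize(np.hstack([a,b]),None,fx=2,fy=2))
```

```text
tcp [ 0.5642 -0.2754  0.1058] t 6.65 shift [-0.0017 -0.0008  0.0243] turn [-0.0006  0.0001  0.0002] q7 -0.8670469015566538
scene 3778 ((566.2833862304688, -282.86712646484375), (177.32508850097656, 110.24885559082031), 31.393735885620117) 0.07923914512524277
side 1634 ((565.985107421875, -289.3625183105469), (160.68544006347656, 126.55523681640625), 17.211584091186523) 0.07829916489044501
```

View pics/c4.png

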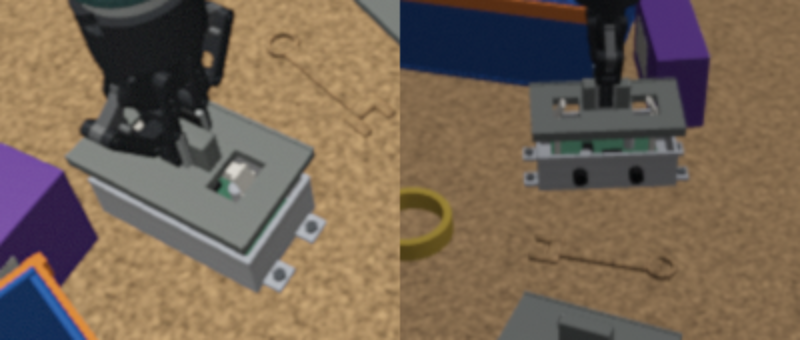

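Both hooks are showing in the slots, at crop pixels (568,105) and (648,103). Now I'll press down.

carry_out(commands=[[0,0,0.006,0,0,0,0],[0,0,0.011,0,0,0,0],[0,0,0.015,0,0,0,0],[0,0,0.018,0,0,0,0],[0,0,0.02,0,0,0,0],[0,0,0.022,0,0,0,0],[0,0,0.024,0,0,0,0],[0,0,0.026,0,0,0,0],[0,0,0.027,0,0,0,0],[0,0,0.027,0,0,0,0]])

```text
clock: 7.58
tcp_pos: [0.5635, -0.2755, 0.0821]
ee_rot: [-3.107, -0.464, 0.001]
force: [-6.8, 3.4, 22.0]
grip_width: 0.168
gripper_force: 91.5
```

carry_out(commands=[[0,0,0.002,0,0,0,0],[0,0,0.003,0,0,0,0],[0,0,0.003,0,0,0,0],[0,0,0.003,0,0,0,0]])

```text
clock: 7.92
tcp_pos: [0.5635, -0.2755, 0.082]
ee_rot: [-3.107, -0.464, 0.0]
force: [-12.4, 5.8, 42.5]
grip_width: 0.165
gripper_force: 94.5
```

Run:
```python
from h import *
for n in ('scene','side'):
    im,W=snap(n,f'{n}5.png')
    P=W.reshape(-1,3); L=(P[:,:2]-[.5623,-.2751])@np.array([[.956,-.292],[.292,.956]])
    P=P[(abs(P[:,2]-.055)<.007)&(abs(L[:,0])<.075)&(abs(L[:,1])<.04)]
    A=np.c_[P[:,:2]-[.5623,-.2751],np.ones(len(P))]; print(n,len(P),np.linalg.lstsq(A,P[:,2],rcond=None)[0].round(4))
a=cv2.imread('pics/scene5.png')[230:400,80:280];b=cv2.imread('pics/side5.png')[50:220,180:380]
cv2.imwrite('pics/c5.png',cv2.resize(np.hstack([a,b]),None,fx=2,fy=2))
```

```text
scene 2452 [-0.0004 -0.0003  0.0556]
side 1046 [-0.0022  0.0074  0.0542]
```

View pics/c5.png

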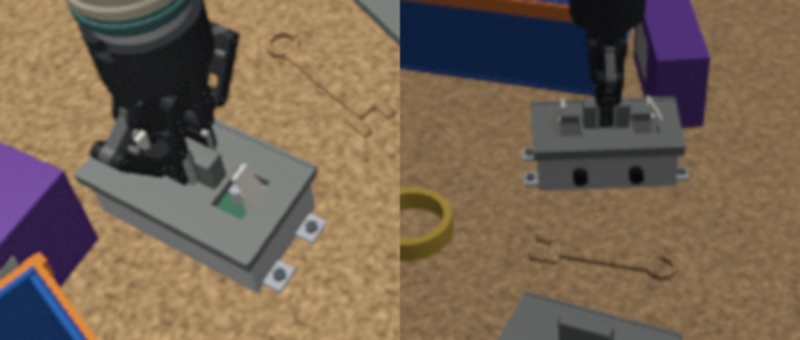

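The plate top is flat at 55 mm and rigid under load, with the hooks over it, so it is seated. I'll take off the load, open the gripper and retreat.

carry_out(commands=[[0,0,-0.004,0,0,0,0],[0,0,-0.006,0,0,0,0],[0,0,-0.006,0,0,0,0.05],[0,0,-0.006,0,0,0,0.05],[0,0,-0.006,0,0,0,0.05],[0,0,-0.006,0,0,0,0.05],[0,0,-0.02,0,0,0,0.05],[0,0,-0.05,0,0,0,0.05],[0,0,-0.09,0,0,0,0.05],[0,0,-0.12,0,0,0,0.05],[0,0,-0.12,0,0,0,0.05],[0,0,-0.12,0,0,0,0.05]])

```text
clock: 9.02
tcp_pos: [0.5652, -0.2762, 0.1983]
ee_rot: [3.105, 0.464, 0.005]
force: [0.4, 0.3, 0.1]
grip_width: 0.585
gripper_force: 0.0
```

Run:
```python
from h import *
for n in ('scene','side'):
    im,W=snap(n,f'{n}6.png')
    P=W.reshape(-1,3); L=(P[:,:2]-[.5623,-.2751])@np.array([[.956,-.292],[.292,.956]])
    P=P[(abs(P[:,2]-.055)<.007)&(abs(L[:,0])<.09)&(abs(L[:,1])<.06)]
    A=np.c_[P[:,:2]-[.5623,-.2751],np.ones(len(P))]; print(n,len(P),np.linalg.lstsq(A,P[:,2],rcond=None)[0].round(4),cv2.minAreaRect((P[:,:2]*1000).astype(np.float32)))
a=cv2.imread('pics/scene6.png')[230:400,80:280];b=cv2.imread('pics/side6.png')[50:220,180:380]
cv2.imwrite('pics/c6.png',cv2.resize(np.hstack([a,b]),None,fx=2,fy=2))
```

```text
scene 4646 [-0.0038  0.0052  0.0555] ((563.8350830078125, -282.3643493652344), (162.07066345214844, 104.326171875), 17.20772933959961)
side 1584 [ 0.0004 -0.0075  0.0541] ((558.8721923828125, -282.1477355957031), (169.43939208984375, 108.09540557861328), 17.1336612701416)
```

View pics/c6.png

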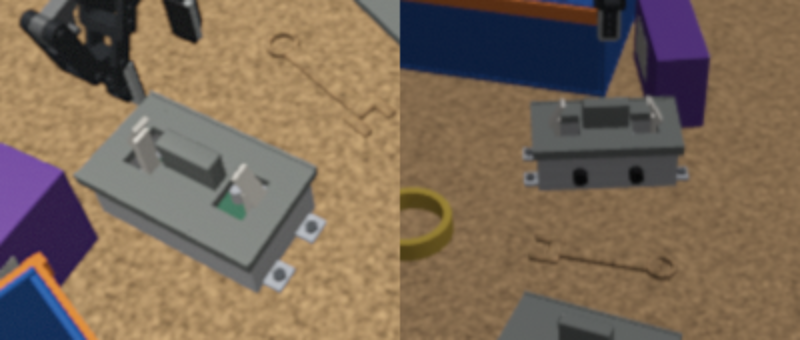

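The cover lies flat, with both hooks upright through the slots, and the gripper is clear.

```bash
python3 -c "
from rig import bot
print(bot.hand_in())"
```

```text
the job is handed in; nothing more can be done
None
```

The slotted long cover is on the drive box, lying flat with both hooks up through the slots; I let go, moved the gripper clear and handed the job in at about 9 s (no verdict came back).

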